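Click the extension tube onto the desk fan's base

ROBOT

A 6-joint arm with a two-finger parallel gripper is mounted at the origin on the work surface. World frame = base frame: x ahead of the robot, y to its left, z up, the work surface at z = 0. Lengths are in m, angles in rad, forces in N, time in s.
With the tool pointing down it reaches from about 0.3 to 0.775 m from the base axis. Payload 14.6 kg.
Tool frame: the origin (TCP) lies between the finger pads; the fingertips stand 8 mm ahead of it and the grasp point (between the pads) lies 11 mm behind it; z points along the fingers, y is the line along which they close (so a half turn about z gives the same grasp; the last joint's range is limited). The gripper opens to 94 mm and grips with 3 to 60 N. Pads are 16 mm wide; open, the fingers measure 119 mm over their backs; the gripper's body (75 mm by 177 mm) begins 78 mm behind the grasp point.
Start: joints at [-1.287, 0.3, 1.521, -0, 1.321, -0.067], TCP at [0.189, -0.516, 0.213] pointing down, gripper open.
Joint ranges: [-3.03, 3.03], [-0.79, 2.21], [0.23, 2.52], [-1.04, 4.18], [0, 3.07], [-2.55, 2.55]. Speed limits (rad/s): [2.22, 2.22, 2.57, 3.14, 3.14, 3.14].

INTERFACE

Orientations are given as a unit quaternion [x, y, z, w].
In Python, from station import r gives the robot as it stands. Calls block until the motion is done:
- r.movep(position, orientation): joint-space move of the TCP to a pose.
- r.line_to(position, vel=0.15, frame=None): straight line of the TCP; frame=None keeps the orientation; vel is the mean speed in m/s.
- r.movej(angles): joint-space move.
- r.set_gripper(opening, newtons=None): opening from 0.0 (shut) to 1.0 (fully open); newtons is the grip in N (None keeps the last); returns when the fingers have stopped.
- r.hold(seconds).
- r.ik(position, orientation): joint angles nearest the present ones, or None.
- r.capture(name): name is "scene" or "top" or "wrist"; returns the picture (480x640x3 uint8, blue, green, red); there is no depth.
- r.camera_info(name): a dict with "fx", "fy", "cx", "cy" (pixels), "rvec" (rotation vector, rad) and "tvec" (3), from world to camera coordinates, as OpenCV has them; the wrist camera has in their place "tool_from_camera" (4x4, takes a point from camera to tool coordinates, whose origin is the TCP and whose axes are the flange's). Camera axes: x right, y down, z forward; pixel columns grow to the right and rows downward; lengths in m; the calibration is good to about 2 mm. A picture is of the moment at which its call begins: read the wrist's pose just before it. camera_info takes no time and is no camera call.
A pose or a line that the arm cannot do raises r.MotionError and nothing moves.
- r.hand_in(): hands the job in; it is judged then, once.
Trained networks look in the newest picture that a camera, given by its name, has taken for a name from the list of things; names that differ only in an ending like _2 or _b are one class to them, and where a whole thing is asked for, a point or a joint stands for the part that bears it (a point fixed in the world has none). Each returns a list of dicts, best first, with "p" (0 to 1); they miss things now and then, are a little off and sometimes report something else, mostly with a low value. They report only what shows in the picture. A call takes as long as a camera call. They do not tell look-alikes from the thing itself.
- r.spot_in(camera, label): "pixel" ([column, row] in pixels, amid what is visible of it).
- r.landmark_of(camera, label): "pixel" ([column, row] in pixels: a listed point, or the origin of a listed thing).
Readings, each from a call of its own:
- r.get_t(): time.
- r.get_joint_positions(): joint angles.
- r.get_joint_vel(): joint speeds.
- r.get_joint_torque(): joint torques, N m.
- r.get_ee_pos(): TCP position.
- r.get_eef_rot(): TCP orientation.
- r.get_wrist_force(): force on the tool from outside, world axes, zero at the start.
- r.get_torque(): the same for the moment, N m.
- r.get_grip_width(): opening from 0.0 (shut) to 1.0 (fully open).
- r.get_grasp_force(): force on a finger pad.
Only numpy, scipy, OpenCV 4.12 (cv2) and the standard library are available. Lean on these libraries where they do the work, as an engineer would, in place of code of your own. Each camera call takes 0.05 s, during which the arm holds its last target. There are 200 camera calls.

TASK

Raise the desk fan with its extension tube: pick up the aluminium tube standing on the ledge, slide its open end down over the black post of the fan base until it sits fully home on the grey collar, and turn it by feel until the orange spring button snaps out through the hole in its side. Do it gently, without ramming or wrenching the plastic post, then let go and leave the beaker, bowl, pick and tile rack undisturbed.

Things in the scene. Friction and masses are not known exactly. Their poses are not given: they have to be found in the camera images.
- tube: Aluminium extension tube, 0.18 to 0.29 kg, standing loose and upright, open end down. Origin: centre of its lower end; z up its axis. Barrel 35 mm outside diameter, 120 mm tall, then a plain black spigot, 26 mm diameter, 40 mm tall (160 mm in all). The lowest 62 mm are hollow (bore 29 mm, wall 3 mm); above that it is closed and stiff: grip there.
- hole (a point): Middle of the tube's only side hole, in its outer wall on the tube's +x side (axes as the tube), 28 mm above the lower end. Oblong: 11 mm wide, 17 mm tall.
- base: White round fan base, 200 mm diameter, fixed, toggle switch at the front (-x). Origin: centre of its underside, z up. The black plastic post on its axis swivels stiffly to aim the fan and was left up to 1.05 rad (60 degrees) to either side; that angle is not reported, so feel (or look) for it. Rubbing does not turn it.
- collar (a point): Centre of the grey collar's top, 34 mm above the base's underside (axes as the base); 48 mm diameter. The tube's lower end rests on it when home. The post, 27 mm diameter, rises 50 mm from here, its uppermost 8 mm tapered to 18 mm. Sliding on takes under 15 N; keep pushes under 25 N: over 50 N in all of post, button and collar on the tube is forcing it.
- button (a joint): Orange spring button on the post's rear: it points to the base's +x, give or take the swivel, and sticks out 7 mm, 28 mm above the collar; 8 mm wide, 16 tall, sloped top that a tube slides in. 0 = out, 0.004 to 0.006 m under the tube's wall, stop at 0.0085. Spring 3 to 7 N. When the tube is home and the hole within 1.5 mm (0.1 rad) of it, it jumps out and blocks turning and lifting.
- beaker: Empty glass beaker, 60 mm in diameter, 85 mm tall; origin at the centre of its underside. Bystander.
- bowl: Red silicone pinch bowl, 90 mm in diameter, 40 mm tall; origin at the centre of its underside. Bystander.
- pick: Steel dental-style pick lying on the ledge, 168 mm long along its x, handle 8 mm thick; origin under its middle. Bystander.
- rack: Wooden slotted tile rack, 100 x 150 mm, 28 mm tall, with four celadon tiles standing in it; origin at the centre of its underside. Bystander.
- tile1: Celadon tile, 90 x 7 x 90 mm, standing in the rack; origin at the middle of its lower edge. Bystander.
- tile2: Celadon tile, 90 x 7 x 90 mm, standing in the rack; origin at the middle of its lower edge. Bystander.
- tile3: Celadon tile, 90 x 7 x 90 mm, standing in the rack; origin at the middle of its lower edge. Bystander.
- tile4: Celadon tile, 90 x 7 x 90 mm, standing in the rack; origin at the middle of its lower edge. Bystander.
There are look-alikes about, which are no part of the job. There is more than one size of the tube; the one meant has the size given above.

How it is judged:
On the way, in this order (a step that is already met when the one before it is completed fails the run):
1. the tube is lifted off the ledge, upright (height (world z) of tube above 0.06 m and angle between tube's own z axis and vertical below 0.3 rad), for 0.1 s.
2. the tube is on the post, lower end within 30 mm of the collar, and its wall presses the button in by more than 3 mm (z of tube in the frame of base below 0.064 m and horizontal distance between tube and base below 0.008 m and value of joint button above 0.003 m), for 0.05 s.
At the end, for the whole second after the job is handed in: The tube stands on the base's collar (lower end within 2.5 mm of it), centred within 4 mm and upright within 4 degrees, at rest and let go, with the orange button out through the hole (pressed in by less than 2.5 mm) (z of tube in the frame of base between 0.0315 and 0.0365 m and horizontal distance between tube and base below 0.004 m and angle between tube's own z axis and vertical below 0.07 rad and value of joint button below 0.0025 m and linear speed of tube below 0.02 m/s); the robot touches nothing.
It fails at once if the tube bears on the post, button or base with more than 50 N (all contacts added) (contact force between tube and base above 50 N).
It fails at once if the beaker is pushed more than 20 mm or tipped (distance of beaker from where it was at the start of the episode above 0.02 m or angle between beaker's own z axis and vertical above 0.4 rad).
It fails at once if the bowl is pushed more than 20 mm or tipped (distance of bowl from where it was at the start of the episode above 0.02 m or angle between bowl's own z axis and vertical above 0.4 rad).
It fails at once if the pick is pushed more than 20 mm (distance of pick from where it was at the start of the episode above 0.02 m).
It fails at once if the tile rack or one of its tiles is pushed more than 20 mm or tipped ((distance of rack from where it was at the start of the episode above 0.02 m or angle between rack's own z axis and vertical above 0.4 rad) or (distance of tile1 from where it was at the start of the episode above 0.02 m or angle between tile1's own z axis and vertical above 0.4 rad) or (distance of tile2 from where it was at the start of the episode above 0.02 m or angle between tile2's own z axis and vertical above 0.4 rad) or (distance of tile3 from where it was at the start of the episode above 0.02 m or angle between tile3's own z axis and vertical above 0.4 rad) or (distance of tile4 from where it was at the start of the episode above 0.02 m or angle between tile4's own z axis and vertical above 0.4 rad)).
It also fails if it takes over 64 s, if anything falls off the work surface, if the arm or the gripper's body presses on something with over 40 N, if the wrist force passes 120 N, or if a joint passes its speed limit or range.

## Working session

There is one attempt and no reset: what is moved stays moved. The work goes in short steps, each a Python script; the robot and the scene stay as the last script left them, time stands still between calls to the robot, and variables do not carry over. Pictures are saved under pics/ and viewed, at most 10 in all, crops included, and the job is handed in when it is done.

```bash
ls; mkdir -p pics; python3 - <<'E'
from station import r
import cv2,numpy as np
a=r.capture("scene");b=r.capture("top")
cv2.imwrite("pics/scene.png",a);cv2.imwrite("pics/top.png",b)
for c in("scene","top"):
  print(c,r.camera_info(c))
  for l in("tube","hole","base","collar","button","beaker","bowl","pick","rack"):
    print(l,[(np.round(d["pixel"]).tolist(),round(d["p"],2)) for d in r.landmark_of(c,l)], [(np.round(d["pixel"]).tolist(),round(d["p"],2)) for d in r.spot_in(c,l)])
print(r.camera_info("wrist"),r.get_t(),r.get_eef_rot())
E
```

```text
pics
scene {'fx': 624.7304270924839, 'fy': 624.7304270924839, 'cx': 312.684069257436, 'cy': 232.9718194808312, 'rvec': array([ 2.32569723,  0.86556305, -0.31321205]), 'tvec': array([-0.42730619, -0.27674209,  1.65359849])}
tube [([197.0, 289.0], 0.92), ([219.0, 267.0], 0.68)] [([191.0, 273.0], 0.93), ([215.0, 246.0], 0.68)]
hole [([186.0, 279.0], 0.7)] [([191.0, 272.0], 0.84), ([212.0, 244.0], 0.74)]
base [([356.0, 182.0], 0.56), ([388.0, 134.0], 0.23)] [([352.0, 180.0], 0.9)]
collar [([356.0, 172.0], 0.66), ([222.0, 266.0], 0.66), ([392.0, 132.0], 0.44)] [([355.0, 181.0], 0.64)]Traceback (most recent call last):
  File "<stdin>", line 8, in <module>
ValueError: it knows: base, beaker, bowl, collar, hole, pick, rack, tile, tube
```

View pics/scene.png

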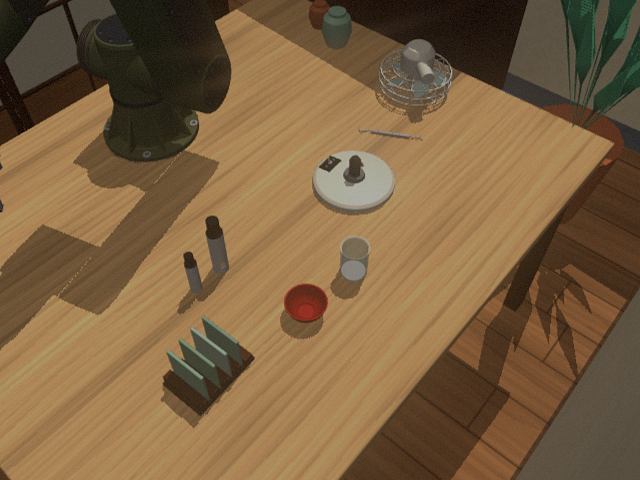

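View pics/top.png

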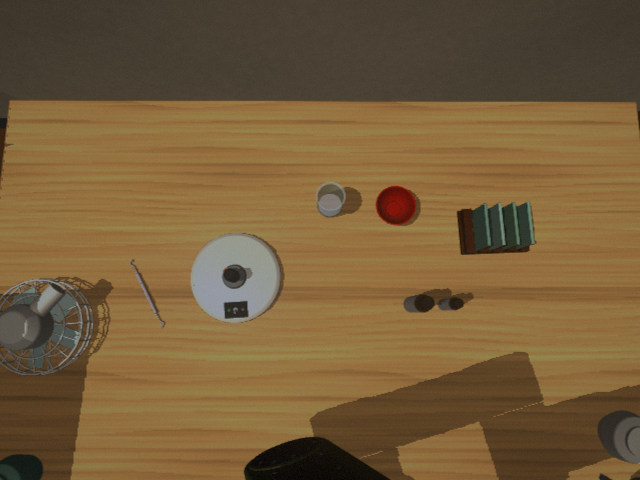

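The scene shows two tube candidates: a tall one at scene (217,245) / top (419,303) and a small one at (193,272) / (452,303). The fan base is at (354,180) / (235,277), and a fan head in a basket stands at the left edge. I'll measure the tube heights next.

```bash
cat > h.py <<'E'
from station import r
import cv2,numpy as np
from scipy.spatial.transform import Rotation as R
def cam(n):
    i=r.camera_info(n);K=np.array([[i["fx"],0,i["cx"]],[0,i["fy"],i["cy"]],[0,0,1.]])
    if "rvec" in i: Rm=cv2.Rodrigues(i["rvec"])[0];return K,Rm,np.ravel(i["tvec"])
    T=np.eye(4);T[:3,:3]=R.from_quat(r.get_eef_rot()).as_matrix();T[:3,3]=r.get_ee_pos()
    M=np.linalg.inv(T@np.array(i["tool_from_camera"]));return K,M[:3,:3],M[:3,3]
def ray(c,px):
    K,Rm,t=c;return -Rm.T@t,Rm.T@np.linalg.solve(K,[*px,1.])
def atz(c,px,z):
    o,d=ray(c,px);return o+d*(z-o[2])/d[2]
def tri(c1,p1,c2,p2):
    o,d=ray(c1,p1);q,e=ray(c2,p2);s=np.linalg.lstsq(np.c_[d,-e],q-o,rcond=None)[0]
    return (o+d*s[0]+q+e*s[1])/2
def proj(c,p):
    q=c[0]@(c[1]@np.array(p)+c[2]);return q[:2]/q[2]
E
python3 - <<'E'
from h import *
np.set_printoptions(precision=3,suppress=True)
s=cam("scene");t=cam("top")
a=r.capture("scene");b=r.capture("top")
for c in("scene","top"):
  for l in("tube","hole","base","collar","beaker","bowl","pick","rack"):
    print(c,l,[(np.round(d["pixel"]).tolist(),round(d["p"],2),atz(cam(c),d["pixel"],.034 if l=="collar" else 0)) for d in r.landmark_of(c,l)])
print("tall bottom",atz(s,(220,270),0),"small",atz(s,(197,291),0))
print("tops",tri(s,(213,219),t,(427,303)),tri(s,(188,255),t,(457,303)))
x=np.hstack([cv2.resize(a[200:310,160:260],None,fx=4,fy=4),cv2.resize(b[250:360,400:500],None,fx=4,fy=4)])
cv2.imwrite("pics/c.png",x)
print(r.camera_info("wrist"),r.get_t(),r.get_eef_rot())
E
```

```text
scene tube [([194.0, 286.0], 0.82, array([ 0.463, -0.268,  0.   ])), ([218.0, 268.0], 0.62, array([ 0.467, -0.201,  0.   ])), ([355.0, 270.0], 0.61, array([ 0.696, -0.009,  0.   ]))]
scene hole [([188.0, 278.0], 0.9, array([ 0.436, -0.263,  0.   ])), ([220.0, 262.0], 0.57, array([ 0.459, -0.187,  0.   ]))]
scene base [([353.0, 179.0], 0.91, array([0.519, 0.203, 0.   ])), ([211.0, 371.0], 0.3, array([ 0.635, -0.38 ,  0.   ]))]
scene collar [([356.0, 172.0], 0.79, array([0.53 , 0.199, 0.034])), ([354.0, 271.0], 0.24, array([ 0.71 , -0.033,  0.034]))]
scene beaker [([354.0, 273.0], 0.81, array([ 0.698, -0.018,  0.   ]))]
scene bowl [([305.0, 313.0], 0.55, array([ 0.686, -0.162,  0.   ]))]
scene pick [([390.0, 135.0], 0.64, array([0.495, 0.39 , 0.   ])), ([357.0, 173.0], 0.35, array([0.515, 0.224, 0.   ]))]
scene rack [([211.0, 370.0], 0.83, array([ 0.634, -0.379,  0.   ]))]
top tube [([415.0, 302.0], 0.62, array([ 0.47 , -0.204,  0.   ])), ([442.0, 306.0], 0.52, array([ 0.462, -0.264,  0.   ]))]
top hole [([330.0, 203.0], 0.7, array([ 0.695, -0.015,  0.   ])), ([414.0, 296.0], 0.61, arr
[... 279 characters left out ...]
   ])), ([473.0, 229.0], 0.63, array([ 0.635, -0.342,  0.   ])), ([487.0, 232.0], 0.52, array([ 0.629, -0.374,  0.   ]))]
top bowl [([393.0, 209.0], 0.68, array([ 0.681, -0.161,  0.   ]))]
top pick [([149.0, 291.0], 0.6, array([0.493, 0.389, 0.   ]))]
top rack []
tall bottom [ 0.473 -0.202  0.   ] small [ 0.476 -0.272  0.   ]
tops [ 0.467 -0.193  0.158] [ 0.466 -0.265  0.111]
{'fx': 411.0460983825386, 'fy': 411.0460983825386, 'cx': 319.2038366577005, 'cy': 243.96190613648014, 'tool_from_camera': array([[ 0.   , -0.97 , -0.241,  0.069],
       [ 1.   ,  0.   ,  0.   , -0.   ],
       [-0.   , -0.241,  0.97 , -0.172],
       [ 0.   ,  0.   ,  0.   ,  1.   ]])} 1.4 [ 0.985  0.174 -0.    -0.   ]
```

View pics/c.png

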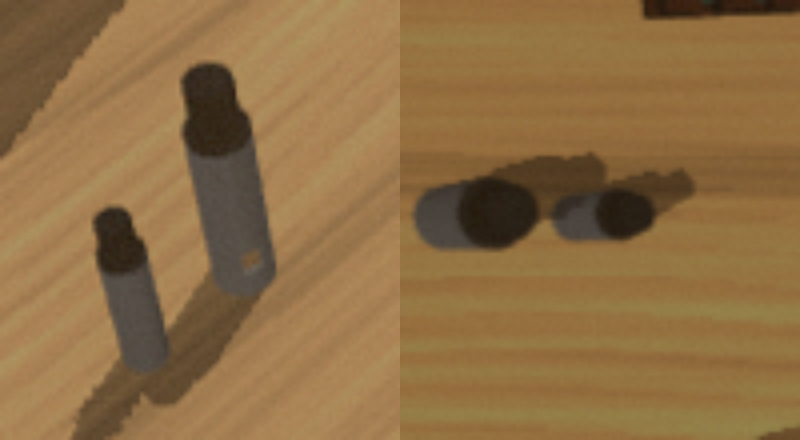

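The tall tube at scene (217,245) is the right one: its top is at 158 mm, against 111 mm for the small one, and its hole shows at scene (223,265). Next I'll look at the tube and the post from nearby with the wrist camera.

```bash
cat >> h.py <<'E'
def q(az): return (R.from_euler("z",az)*R.from_euler("x",np.pi)).as_quat()
E
python3 - <<'E'
from h import *
np.set_printoptions(precision=3,suppress=True)
s=cam("scene");p=atz(s,(223,265.5),.028)
print("hole",p, "az",np.degrees(np.arctan2(*(p[:2]-[.468,-.198])[::-1])))
r.movep([.455,-.2,.30],q(0.))
a=r.capture("wrist");ct=cam("wrist")
print([(x["pixel"],x["p"]) for x in r.landmark_of("wrist","hole")],[(x["pixel"],x["p"]) for x in r.landmark_of("wrist","tube")])
print("proj tall axis bottom/top",proj(ct,(.468,-.198,0)),proj(ct,(.468,-.198,.16)))
print(r.get_joint_positions(),r.get_ee_pos())
r.movep([.50,.2,.25],q(0.))
b=r.capture("wrist");cb=cam("wrist")
print([(x["pixel"],x["p"],atz(cb,x["pixel"],.034)) for x in r.landmark_of("wrist","collar")],"proj post top",proj(cb,(.529,.197,.084)))
print(r.get_joint_positions(),r.get_t())
np.savez("w.npz",a=a,b=b,ct=np.array(ct,dtype=object),cb=np.array(cb,dtype=object))
cv2.imwrite("pics/wa.png",a);cv2.imwrite("pics/wb.png",b)
E
```

```text
hole [ 0.487 -0.202  0.028] az -10.624371407110601
[([320.1, 182.9], 0.93), ([385.2, 203.4], 0.71)] [([315.0, 193.2], 0.74), ([380.3, 194.4], 0.6)]
proj tall axis bottom/top [317.072 191.959] [316.011 216.725]
[-0.489  0.127  1.531 -0.     1.484  1.083] [ 0.455 -0.201  0.3  ]
[([325.9, 188.2], 0.97, array([0.527, 0.193, 0.034]))] proj post top [321.87 192.78]
[ 0.311  0.248  1.501 -0.     1.392  1.883] 4.7083Traceback (most recent call last):
  File "<stdin>", line 14, in <module>
ValueError: could not broadcast input array from shape (3,3) into shape (3,)
```

```bash
python3 - <<'E'
from h import *
np.set_printoptions(precision=3,suppress=True)
b=r.capture("wrist")
cb=cam("wrist")
cv2.imwrite("pics/wbfull.png",b)
cv2.imwrite("pics/wb.png",cv2.resize(b[110:270,220:430],(788,600),interpolation=cv2.INTER_CUBIC))
for z in(.034,.084):print(z,proj(cb,(.527,.193,z)))
o=-cb[1].T@cb[2];print(o)
E
```

```text
0.034 [325.93  188.454]
0.084 [326.898 195.132]
[0.57  0.199 0.422]
```

View pics/wb.png

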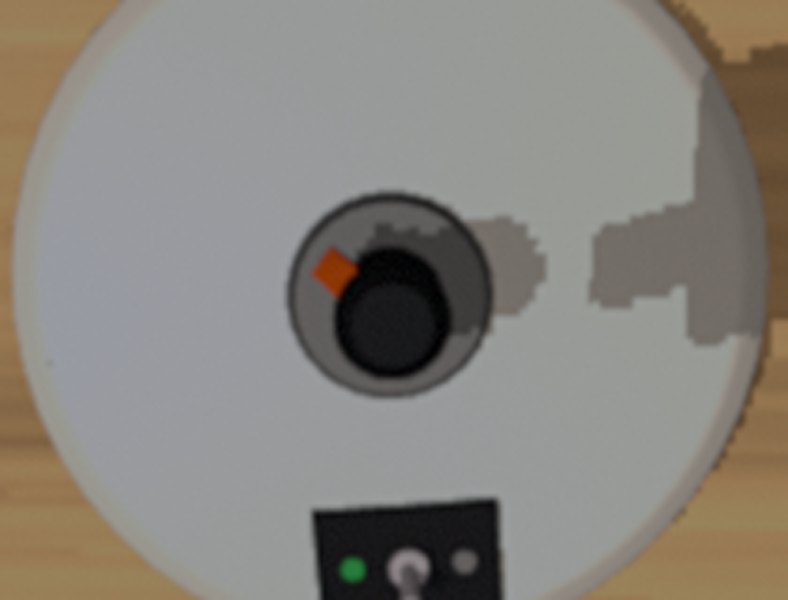

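The crop shows the collar centred at full-frame pixel (323.9,188.6) and the post's top disc at (324.7,196.1). The orange button is at (309.6,182.8), up and to the left, so it points towards +x,+y. I'll compute its azimuth and then measure the tube from its own view.

```bash
python3 - <<'E'
from h import *
np.set_printoptions(precision=4,suppress=True)
cb=cam("wrist")
c1=atz(cb,(323.9,188.6),.034);c2=atz(cb,(324.7,196.1),.084);print("post",c1,c2)
c=(c1+c2)[:2]/2
for z in(.062,.066,.07):
  p=atz(cb,(309.6,182.8),z)[:2]-c;print(z,np.linalg.norm(p),np.degrees(np.arctan2(p[1],p[0])))
r.movep([.445,-.2,.30],q(-.2))
a=r.capture("wrist");ca=cam("wrist");print(r.get_ee_pos())
print([(x["pixel"],x["p"],atz(ca,x["pixel"],.0)) for x in r.landmark_of("wrist","tube")])
print([(x["pixel"],x["p"],atz(ca,x["pixel"],.028)) for x in r.landmark_of("wrist","hole")])
for z in(0,.12,.16):print(z,proj(ca,(.468,-.198,z)))
cv2.imwrite("pics/wafull.png",a)
cv2.imwrite("pics/wa.png",cv2.resize(a[110:270,220:430],(788,600),interpolation=cv2.INTER_CUBIC))
E
```

```text
post [0.5269 0.1949 0.034 ] [0.5262 0.1948 0.084 ]
0.062 0.015368461584205633 56.60403918401503
0.066 0.015506669616932357 55.23030200008729
0.07 0.015653631447498824 53.88159552487145
[ 0.4454 -0.1993  0.2999]
[([374.6, 172.6], 0.71, array([ 0.4676, -0.2676,  0.    ])), ([311.4, 186.3], 0.61, array([ 0.4665, -0.1943,  0.    ]))]
[([384.0, 184.6], 0.93, array([ 0.4557, -0.2722,  0.028 ]))]
0 [314.3441 184.3859]
0.12 [312.7296 198.4809]
0.16 [311.9254 205.5018]
```

View pics/wa.png

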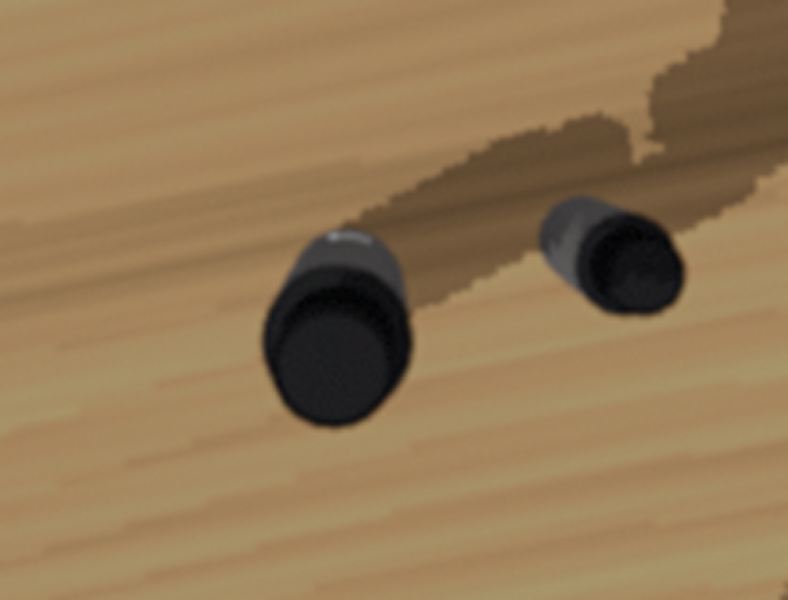

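The hole shows at crop (350,238), i.e. pixel (313.3,173.4), on the camera side. The spigot top is at pixel (308.8,208.1). The small look-alike is to the right. I'll grasp with tool x towards the hole and a reduced opening to clear the small tube.

```bash
python3 - <<'E'
from h import *
np.set_printoptions(precision=4,suppress=True)
ca=cam("wrist")
t=atz(ca,(308.8,208.1),.16)[:2];h=atz(ca,(313.3,173.4),.028)[:2]
az=np.arctan2(*(h-t)[::-1]);print("tube",t,"hole",h,np.linalg.norm(h-t),np.degrees(az))
az=float(np.clip(az,-.6,.3));np.savez("g.npz",t=t,az=az)
r.set_gripper(.62,35)
r.movep([*t,.22],q(az));r.line_to([*t,.084],vel=.1)
print(r.get_wrist_force())
r.set_gripper(0.,35);print("w",r.get_grip_width()*94,r.get_grasp_force(),r.get_wrist_force(),r.get_t())
r.line_to([*t,.26],vel=.12);r.hold(.2)
print(r.get_wrist_force(),r.get_torque(),r.get_grip_width()*94,r.get_grasp_force(),r.get_ee_pos(),r.get_t())
E
```

```text
tube [ 0.4665 -0.1953] hole [ 0.4823 -0.2002] 0.016551182016192476 -17.104751146322
[-0.0612 -0.5326 -0.4438]
w 34.183213547078225 34.99668538570404 [0.6105 0.7355 1.2795] 9.5667
[-0.0446  0.3367 -1.0817] [ 0.1177  0.0501 -0.0251] 34.42865861181226 34.99483644962311 [ 0.4664 -0.1953  0.2597] 11.3833
```

```bash
python3 - <<'E'
from h import *
np.set_printoptions(precision=4,suppress=True)
az=np.radians(55)
r.movep([.5262,.1948,.24],q(az));r.line_to([.5262,.1948,.19],vel=.1);r.hold(.3)
c=cam("wrist");a=r.capture("wrist");cv2.imwrite("pics/w3full.png",a)
print(r.get_wrist_force(),r.get_torque(),r.get_joint_positions(),r.get_t())
for n,p in dict(post=(.5262,.1948,.084),tubebot=(.5262,.1948,.106),hole=(.5262+.0175*np.cos(az),.1948+.0175*np.sin(az),.134)).items():print(n,proj(c,p))
cv2.imwrite("pics/w3.png",cv2.resize(a[60:360,120:520],(800,600),interpolation=cv2.INTER_CUBIC))
E
```

```text
[ 0.0732 -0.5802 -2.085 ] [-0.0405  0.0091  0.013 ] [ 0.2893  0.3437  1.5183 -0.      1.2791  0.9002] 13.85
post [319.6772 244.7509]
tubebot [319.7318 253.0112]
hole [319.8373 236.26  ]
```

View pics/w3.png

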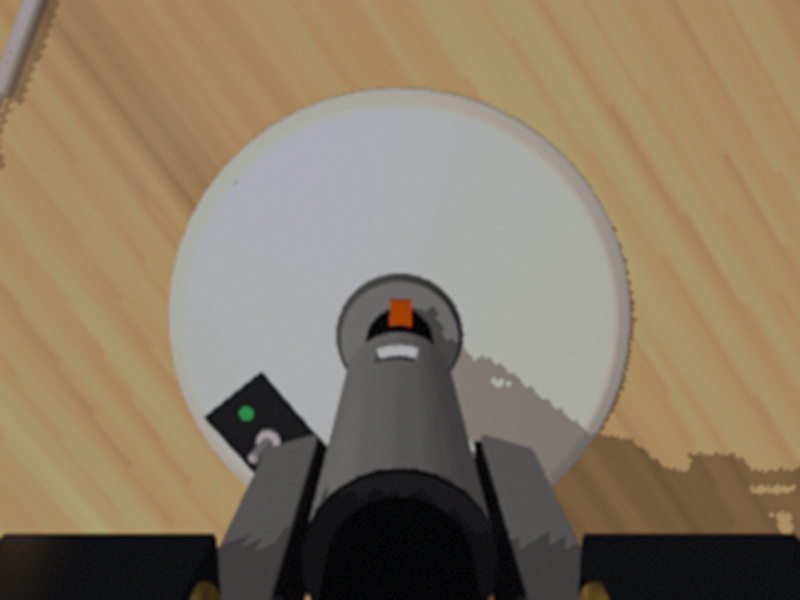

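The tube is over the post, with its hole at crop (397,352), the button at (400,313) and the collar centred at about column 400. They are already aligned to within about 0.05 rad, so I'll lower it with force checks.

```bash
cat > low.py <<'E'
from h import *
import sys
np.set_printoptions(precision=2,suppress=True)
xy=np.array([.5262,.1948]);z=.19
f0=r.get_wrist_force()
r.line_to([*xy,.172],vel=.06)
z=.172
while z>.1165:
    z-=.002;r.line_to([*xy,z],vel=.04)
    f=r.get_wrist_force()-f0
    print(round(z,4),f,r.get_torque(),round(r.get_ee_pos()[2],4))
    l=f[:2]
    if np.linalg.norm(l)>3: xy=xy+np.clip(l*.00008,-.0007,.0007)
    if f[2]>13 or np.linalg.norm(l)>12: print("stop",xy);break
print(xy,r.get_ee_pos(),r.get_t())
E
python3 low.py
```

```text
0.17 [-0.46  0.7  -0.29] [-0.01 -0.05  0.02] 0.1701
0.168 [-0.18  1.65  0.42] [-0.02 -0.04 -0.03] 0.1679
0.166 [ 0.18  0.97 -0.14] [ 0.   -0.04  0.02] 0.1659
0.164 [-0.7   0.61  0.01] [-0.01 -0.06 -0.01] 0.1639
0.162 [-0.35  1.22 -0.23] [-0.03 -0.1  -0.07] 0.1619
0.16 [0.54 0.8  0.3 ] [-0.01  0.03 -0.03] 0.1598
0.158 [ 0.04  0.78 -0.35] [-0.01 -0.02  0.  ] 0.1579
0.156 [ 0.12  0.26 -0.82] [ 0.01 -0.05 -0.02] 0.1559
0.154 [ 0.3   1.2  -0.04] [-0.07 -0.01 -0.01] 0.1539
0.152 [-0.15  1.36 -0.43] [-0.06 -0.05 -0.02] 0.1519
0.15 [1.59 2.13 0.88] [ 0.36 -0.35  0.05] 0.1501
0.148 [4.04 2.09 0.92] [ 0.46 -0.75 -0.  ] 0.1481
0.146 [2.42 1.74 2.03] [ 0.27 -0.84 -0.03] 0.146
0.144 [3.19 2.41 2.11] [ 0.27 -0.95 -0.07] 0.1439
0.142 [ 2.68  1.72 -2.37] [ 0.29 -0.76 -0.05] 0.1414
0.14 [ 2.57  0.92 -2.11] [-0.06 -0.76 -0.  ] 0.1396
0.138 [ 1.36  0.88 -1.33] [-0.12 -0.56 -0.04] 0.1377
0.136 [ 2.51 -0.35 -0.69] [-0.2  -0.44  0.03] 0.1358
0.134 [ 1.92 -0.54  0.07] [-0.27 -0.46 -0.05] 0.1338
0.132 [ 2.22 -1.49 -0.45] [-0.35 -0.44 -0.01] 0.1318
0.13 [ 1.97 -0.86 -0.09] [-0.36 -0.45 -0.01] 0.1298
0.128 [ 1.41 -0.79 -0.3 ] [-0.4  -0.5  -0.04] 0.1278
0.126 [ 2.52  0.31 -0.3 ] [-0.35 -0.5  -0.03] 0.1258
0.124 [ 1.91 -0.45  0.  ] [-0.36 -0.54  0.01] 0.1238
0.122 [ 2.44 -0.16 -0.18] [-0.39 -0.47  0.03] 0.1218
0.12 [-0.81 -0.19  0.42] [-0.23  0.04 -0.02] 0.1196
0.118 [-2.34 -0.62  4.73] [-0.38  0.41  0.02] 0.1181
0.116 [-7.58 -1.31 20.58] [-0.35  1.7   0.09] 0.1179
stop [0.53 0.2 ]
[0.53 0.2 ] [0.53 0.2  0.12] 21.3
```

It's home: the push rises at TCP z 0.118. The side force also dropped at 0.120, which suggests the button snapped out. I'll ease the load, test with a slight lift, and look.

```bash
python3 - <<'E'
from h import *
np.set_printoptions(precision=2,suppress=True)
p=r.get_ee_pos()
for z in(.118,.1195,.1205,.118):
    r.line_to([p[0],p[1],z],vel=.02);r.hold(.15);print(z,r.get_wrist_force(),r.get_torque(),r.get_ee_pos()[2])
c=cam("wrist");a=r.capture("wrist")
cv2.imwrite("pics/w4.png",cv2.resize(a[140:320,200:440],(800,600),interpolation=cv2.INTER_CUBIC));print(r.get_t())
E
```

```text
0.118 [-2.53 -2.7   3.11] [-0.57  0.47 -0.02] 0.1179831174593478
0.1195 [-0.08 -1.97 -1.87] [-0.44  0.13 -0.04] 0.11924376502347139
0.1205 [  0.55  -0.45 -10.36] [-0.33 -0.15 -0.05] 0.12000851093226471
0.118 [-1.73 -2.57 -2.15] [-0.65  0.42  0.02] 0.11819435113310431
22.975
```

View pics/w4.png

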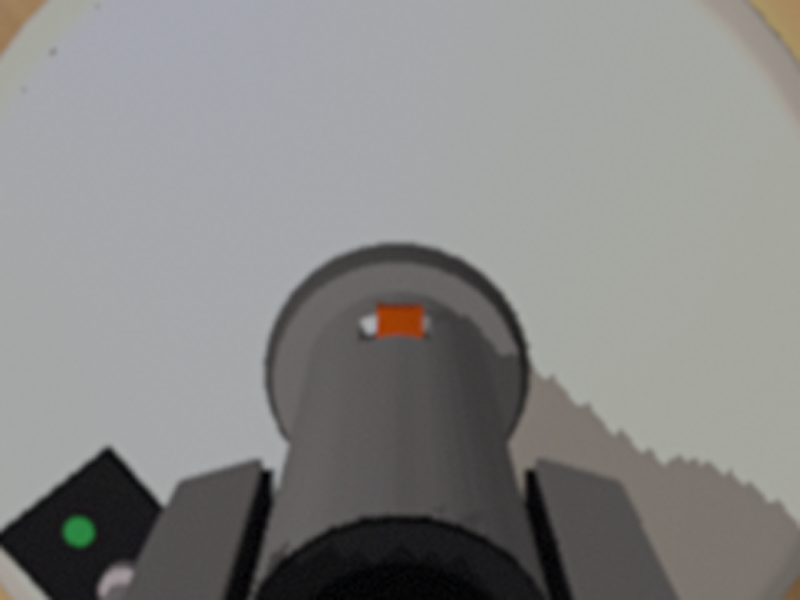

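The orange button is out through the hole at (400,321), and the lift was blocked at -10 N. Now I'll seat the tube, let go and retreat.

```bash
python3 - <<'E'
from h import *
np.set_printoptions(precision=3,suppress=True)
p=r.get_ee_pos();z=.118
while z>.1155:
    r.line_to([p[0],p[1],z],vel=.02);r.hold(.1);f=r.get_wrist_force();print(z,f)
    if f[2]>5: break
    z-=.0005
r.set_gripper(.7);r.hold(.3)
print(r.get_grasp_force(),r.get_wrist_force())
r.line_to([p[0],p[1],.30],vel=.12);r.hold(.3)
a=r.capture("wrist");cv2.imwrite("pics/w5.png",a[100:400,120:520])
print(r.get_t())
E
```

```text
0.118 [-2.945 -3.022 -0.43 ]
0.1175 [-3.325 -2.393  3.579]
0.11699999999999999 [-6.638 -3.422  8.406]
0.0 [1.358 0.425 0.32 ]
27.0167
```

View pics/w5.png

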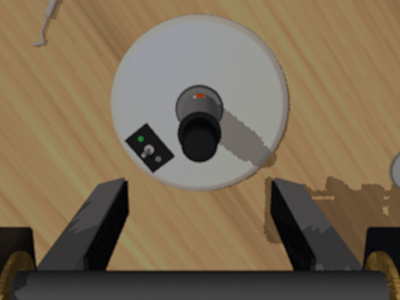

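The tube stands upright on the collar with the button showing at (200,96), and the gripper is clear.

```bash
python3 -c "
from station import r
print(r.hand_in())"
```

```text
the job is handed in; nothing more can be done
None
```

The job is handed in: the tube sits home on the collar with the orange button out through its hole, a gentle lift test was blocked, the push read at the wrist peaked at about 21 N, and the gripper has let go; the arm stayed clear of the bystanders, but I took no final picture of them.

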